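# Rock the angle gauge on the copper stud

## Robot

A 7-joint arm with a two-finger parallel gripper is mounted at the origin on the work surface. World frame = base frame: x ahead of the robot, y to its left, z up, the work surface at z = 0. Lengths are in m, angles in rad, forces in N, time in s.
With the tool pointing down it reaches from about 0.35 to 0.9 m from the base axis. Payload 8.1 kg.
Tool frame: the origin (TCP) lies midway between the tips of the shut fingers; the grasp point (between the pads) lies 19 mm behind it; z points along the fingers, y is the line along which they close (so a half turn about z gives the same grasp; the last joint's range is limited). The gripper opens to 92 mm and grips with 3 to 60 N. Pads are 19 mm wide; open, the fingers measure 130 mm over their backs; the gripper's body (75 mm by 190 mm) begins 47 mm behind the grasp point.
Start: joints at [1.227, 0.434, 0.025, 1.573, -0.012, 1.134, -0.075], TCP at [0.149, -0.607, 0.227] pointing down, gripper open.
Joint ranges: [-2.62, 2.62], [-0.44, 2.09], [-1.27, 1.32], [0.08, 2.57], [-1.32, 4.46], [0.12, 2], [-2.74, 2.74]. Speed limits (rad/s): [2.22, 2.22, 3.01, 3.01, 3.14, 3.14, 3.14].

## Interface

Orientations are given as a rotation vector (axis times angle).
In Python, from workcell import bot gives the robot as it stands.
- The arm moves only by the tool step_arm, never from a script. Its argument "deltas" is a list of rows, each a list of 3 entries, a list of its own where there are three numbers: the shift along the tool's x, y, z in cm, then the turn about the tool's z in degrees, then the opening, from 0 (shut) to 1 (fully open). A call has exactly 5 rows; each row shifts and turns the commanded pose from where the row before left it, along the tool's axes as they then stand; what a row does not reach is not made up. A row lasts 1/12 s, in which the tool goes at most 41.7 mm and 7.16 degrees, less where a joint would pass 70% of its speed; a pose out of reach is approached as far as the arm can. A call is refused whole if a number of a shift passes 4.17 or a number of a turn 7.16, either way. A call with a gripper value outside its range is refused whole. The fingers move at their own pace and stop on an object; the grip force is fixed at half the most. Time passes only in rows, so rows that do not move let the fingers close, or fill a call up. It gives the time, the measured TCP pose, the force, the opening and the grip force at its end, in the units of the state.
- bot.sense(): the state, without advancing time (a new reading comes with each control period).
- bot.read_camera(name): name is "side" or "top" or "wrist"; returns (picture, depth): 384x512x3 uint8, blue, green, red; 384x512 float32, m along the optical axis (not along the pixel's ray), 0 where there is no reading.
- bot.camera_model(name): a dict with "camera_matrix" (3x3 intrinsics, pixels), "k1" (the pictures are not rectified: a ray, as slopes to the right and down, at radius r is drawn at 1 + k1 r^2 times it, then the intrinsics apply), "R" (3x3) and "t" (3): a world point X has camera coordinates R X + t. Camera axes: x right, y down, z forward; pixel columns grow to the right and rows downward; lengths in m; the calibration is good to about 2 mm. A picture is of the moment at which its call begins: read the wrist's pose just before it. camera_model takes no time and is no camera call; for the wrist camera it gives the pose at the moment of the call.
- bot.finish_job(): hands the job in; it is judged then, once.
The state is a dict: "clock": time; "qpos": joint angles; "joint_vel": joint speeds; "effort": joint torques, N m; "eef_pos": TCP position; "orientation": TCP orientation; "wrist_force": force on the tool from outside, world axes, zero at the start; "ft_torque": the same for the moment, N m; "opening": finger opening in m; "gripper_force": force on a finger pad.
Only numpy, scipy, OpenCV 4.12 (cv2) and the standard library are available. Lean on these libraries where they do the work, as an engineer would, in place of code of your own. Each camera call takes 0.05 s, during which the arm holds its last target. There are 200 camera calls.

## Task

Pick up the blue angle gauge by its handle and lower it upright, foot down, onto the middle of the copper stud until you feel it touch. Then, with the dial standing vertical and the foot still pressing lightly on the stud, rock the gauge until its swinging black pointer settles on the red mark, and finish while holding it there in the gripper, not letting go. Do not press hard, let the gauge fall over or disturb the other things.

Things in the scene. Friction and masses are not known exactly. Their poses are not given: they have to be found in the camera images.
- gauge: Blue pendulum angle gauge, about 0.4 kg, upright. Origin: underside centre of its flat foot (60 mm along x, 40 along y, 12 thick); z up, y normal to the dial. Dial: 126 mm across, 10 mm thick, centre 76 mm up, white on both faces. On top a square black rubber handle 24 x 24 mm, 136 to 188 mm up. All rigid except pointer and mark, which turn about one pivot 106 mm up.
- gauge_grip (a point): middle of the gauge's handle, 162 mm above the underside of the foot, on its z axis; axes as the gauge
- pointer (a joint): angle of the black pointer (64 mm long, on both faces) about the gauge's y axis; 0 points at the foot, positive towards the gauge's -x side. Hangs freely by gravity, swings a second or two when disturbed. Leaning the gauge's top towards its -x side by an angle makes it read that same positive angle.
- index (a joint): angle of the red mark about the same pivot, same zero and sign as the pointer: 0.20 to 0.40, different each time, so it lies to the -x side. It stays where it is set. The pointer is on the mark when both values are equal.
- pointer_tip (a point): tip of the pointer, 64 mm from the pivot; axes turn with the pointer, z runs from tip to pivot
- mark (a point): upper end of the red mark (8 mm wide, 18 mm long, on both faces), 66 mm from the pivot; axes turn with the mark, z towards the pivot
- block: Oak offcut 100 x 100 x 40 mm, fixed; origin at its underside centre, z up. From its top centre stands the stud: a stem with a lumpy hammered copper cap 40 mm across, highest near its centre. The crest is 28 to 49 mm above the block's top, different each time, not given: feel for it. A rubber buffer lets the cap yield straight down about 1 mm per N, at most 6 mm, then it is rigid.
- hammer: bench hammer 260 mm long, lying flat near the back; bystander
- tin: tin with a yellow band, 52 mm across, 65 mm tall, standing; origin at underside centre; bystander
- collar: brass collar lying flat, 60 mm outside, 18 mm tall; origin at underside centre; bystander
- bar: bright steel bar offcut 130 x 30 x 30 mm; origin at underside centre, x along it; bystander
- dish: copper bowl 100 mm across, 30 mm tall; origin at underside centre; bystander
- brush: hand brush 170 mm long lying flat; bystander
Things that resemble listed ones, but are neither listed nor needed, are in the scene too. Several things look just like the block: the one meant starts nearest to the robot's base.

How it is judged:
On the way, in this order (a step that is already met when the one before it is completed fails the run):
1. the gauge is lifted off the bench in the gripper (contact force between the fingers and gauge above 1 N and height (world z) of gauge above 0.03 m), for 0.1 s.
2. the gauge touches down upright (within 7 degrees) on the middle of the stud (contact force between gauge and block between 0.5 and 15 N and horizontal distance between gauge and block below 0.018 m and z of gauge in the frame of block above 0.053 m and contact force between the fingers and gauge above 1 N and angle between gauge's own z axis and vertical below 0.13 rad), for 0.1 s.
At the end, for the whole second after the job is handed in: The gripper holds the gauge still; its foot bears on the stud with 0.5 to 15 N, foot centre within 18 mm of the stud's axis and clear of the block; the dial is vertical within 10 degrees; the pointer is at rest within 4 degrees (0.07 rad) of the red mark (contact force between gauge and block between 0.5 and 15 N and horizontal distance between gauge and block below 0.018 m and z of gauge in the frame of block above 0.053 m and contact force between the fingers and gauge above 1 N and angle between the z axis of pointer_tip and the z axis of mark, either way round below 0.07 rad and velocity of joint pointer between -0.15 and 0.15 rad/s and angle between gauge's own y axis and vertical between 1.39 and 1.75 rad and angular speed of gauge below 0.15 rad/s and linear speed of gauge below 0.03 m/s); the arm keeps its last pose, push and grip.
It fails at once if the gauge is pressed hard on the stud (over 35 N) (contact force between gauge and block above 35 N).
It fails at once if the gauge falls over (leans more than 45 degrees) (angle between gauge's own z axis and vertical above 0.8 rad).
It fails at once if another thing on the bench is disturbed (moved over 30 mm) (distance of any of hammer, tin, collar, bar, dish, brush from where it was at the start of the episode above 0.03 m).
It also fails if it takes over 59 s, if anything falls off the work surface, if the arm or the gripper's body presses on something with over 40 N, if the wrist force passes 120 N, or if a joint passes its speed limit or range.

## Working session

There is one attempt and no reset: what is moved stays moved. The work goes in short steps, Python scripts to look and compute and a tool call to move; the robot and the scene stay as the last step left them, time stands still between calls to the robot, and variables do not carry over. Pictures are saved under pics/ and viewed, at most 10 in all, crops included, and the job is handed in when it is done.

Besides the shell and the picture viewer there is one more tool, called after "Emit:" by a JSON object that holds its "name" and its "arguments", one argument or row to a line. step_arm: Moves the arm, as the interface text tells. Its arguments: {"type":"object","properties":{"deltas":{"type":"array"}},"required":["deltas"]}

```bash
mkdir -p pics; ls; python3 - <<'E'
from workcell import bot
import cv2,numpy as np
s=bot.sense();print({k:np.round(v,3) for k,v in s.items()})
for n in ("side","top"):
    m=bot.camera_model(n);im,d=bot.read_camera(n)
    cv2.imwrite(f"pics/{n}0.png",im);np.savez(f"{n}0.npz",im=im,d=d,**m)
    print(n,m)
E
```

```text
pics
{'clock': np.float64(0.0), 'qpos': array([ 1.227,  0.435,  0.025,  1.574, -0.012,  1.134, -0.075]), 'joint_vel': array([-0.001,  0.   , -0.002,  0.   ,  0.   , -0.001, -0.001]), 'effort': array([ 1.0000e-03, -6.6785e+01,  9.8500e-01, -3.1446e+01, -6.1000e-02,
        4.3000e-02,  0.0000e+00]), 'eef_pos': array([ 0.149, -0.606,  0.226]), 'orientation': array([-3.117e+00, -3.770e-01,  1.000e-03]), 'wrist_force': array([-0.169,  0.166,  0.57 ]), 'ft_torque': array([0.017, 0.015, 0.032]), 'gripper_force': np.float64(0.0), 'opening': np.float64(0.092)}
side {'camera_matrix': array([[355.82597729,   0.        , 257.70936597],
       [  0.        , 355.82597729, 195.14629941],
       [  0.        ,   0.        ,   1.        ]]), 'k1': 0.009385758828496406, 'R': array([[-0.93415421, -0.35678602,  0.00772336],
       [-0.17839879,  0.4481297 , -0.87598724],
       [ 0.30907894, -0.81968501, -0.48227244]]), 't': array([0.49356243, 0.23508738, 0.9675955 ])}
top {'camera_matrix': array([[403.67795716,   0.        , 256.00193656],
       [  0.        , 403.67795716, 198.55829273],
       [  0.        ,   0.        ,   1.        ]]), 'k1': -0.10049693533138705, 'R': array([[-0.00498766, -0.99996751, -0.0063325 ],
       [-0.99586111,  0.00554168, -0.09071901],
       [ 0.09075116,  0.00585382, -0.9958564 ]]), 't': array([-0.07253321,  0.56997904,  1.33601   ])}
```

View pics/side0.png

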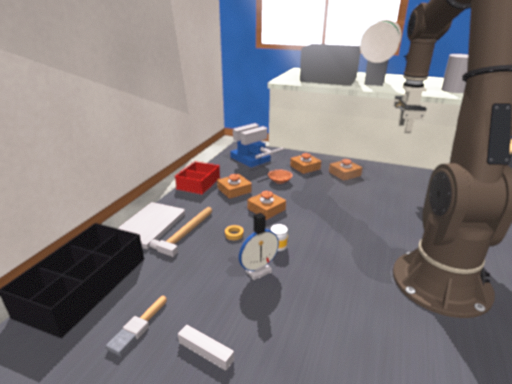

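View pics/top0.png

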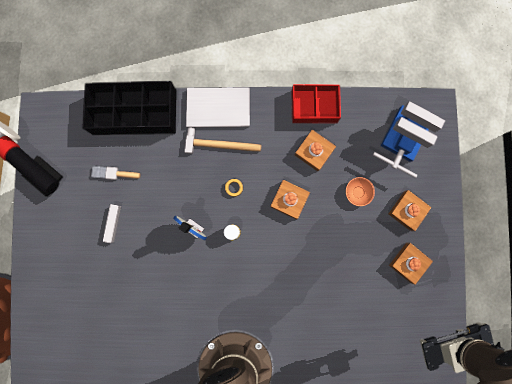

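```bash
cat > h.py <<'E'
import numpy as np,cv2
from workcell import bot
def load(f): return dict(np.load(f))
def grab(n,tag):
    m=bot.camera_model(n);im,d=bot.read_camera(n)
    cv2.imwrite(f"pics/{tag}.png",im);np.savez(f"{tag}.npz",im=im,d=d,**m);return load(f"{tag}.npz")
def rays(c,uv):
    K=c["camera_matrix"];uv=np.asarray(uv,float).reshape(-1,1,2)
    return cv2.undistortPoints(uv,K,np.array([float(c["k1"]),0,0,0]))[:,0]
def pts(c,mask):   # depth -> world
    v,u=np.nonzero(mask&(c["d"]>0));s=rays(c,np.c_[u,v]);z=c["d"][v,u]
    return (np.c_[s*z[:,None],z]-c["t"])@c["R"], np.c_[u,v]
def plane(c,uv,z):
    s=rays(c,uv);dr=np.c_[s,np.ones(len(s))]@c["R"];o=-c["R"].T@c["t"]
    return o+dr*((z-o[2])/dr[:,2])[:,None]
E
python3 - <<'E'
from h import *
c=load("top0.npz");im=c["im"];hsv=cv2.cvtColor(im,cv2.COLOR_BGR2HSV)
H,S,V=cv2.split(hsv)
# blocks: orange
m=((H<20)&(S>110)&(V>90)).astype(np.uint8)
n,l,st,ce=cv2.connectedComponentsWithStats(m)
for i in range(1,n):
    if st[i,4]<150: continue
    P,uv=pts(c,l==i); print("orange",ce[i].round(),st[i,4],"top",P[:,2].max().round(3))
    t=P[(P[:,2]>.03)&(P[:,2]<.05)]
    if len(t)>50:
        r=cv2.minAreaRect(t[:,:2].astype(np.float32));print("   rect",r, "dist",np.hypot(*r[0]), "cap",P[P[:,2]>.06].mean(0).round(4),P[P[:,2]>.06][:,2].max())
for n in ("top","side"):
    c=load(n+"0.npz")
    P,uv=pts(c,np.ones((384,512),bool))
    b=(P[:,2]>.012)&(abs(P[:,0]-.45)<.15)&(abs(P[:,1]-.12)<.13)
    P,uv=P[b],uv[b];col=cv2.cvtColor(c["im"],cv2.COLOR_BGR2HSV)[uv[:,1],uv[:,0]].astype(int)
    blue=(col[:,0]>95)&(col[:,0]<125)&(col[:,1]>120);blk=(col[:,2]<60)&(P[:,2]>.13)
    for nm,q in (("blue",blue),("handle",blk)):
        Q=P[q];print(n,nm,len(Q),Q.mean(0).round(4),Q.min(0).round(3),Q.max(0).round(3))
        w,v=np.linalg.eigh(np.cov(Q[:,:2].T));print("  axis",v[:,1],np.sqrt(w))
a=cv2.resize(load("side0.npz")["im"][205:290,205:305],None,fx=6,fy=6,interpolation=cv2.INTER_CUBIC)
b=cv2.resize(load("top0.npz")["im"][200:260,160:250],None,fx=5,fy=5,interpolation=cv2.INTER_CUBIC)
cv2.imwrite("pics/z1.png",a);cv2.imwrite("pics/z2.png",b)
E
```

```text
orange [315. 103.] 1355 top 0.067
orange [315. 149.] 808 top 0.074
   rect ((0.7350502014160156, -0.2765946388244629), (0.09950152784585953, 0.10166730731725693), 54.159915924072266) dist 0.7853683166694212 cap [ 0.7342 -0.2765  0.0664] 0.07370507186363383
orange [  5. 149.] 277 top 0.093
orange [227. 147.] 209 top 0.029
orange [360. 191.] 666 top 0.039<stdin>:12: RuntimeWarning: Mean of empty slice.
  ret = um.true_divide(
Traceback (most recent call last):
ValueError: zero-size array to reduction operation maximum which has no identity
```

```bash
python3 - <<'E'
from h import *
c=load("top0.npz");im=c["im"];hsv=cv2.cvtColor(im,cv2.COLOR_BGR2HSV)
H,S,V=cv2.split(hsv)
m=((H<20)&(S>110)&(V>90)).astype(np.uint8)
n,l,st,ce=cv2.connectedComponentsWithStats(m)
for i in range(1,n):
    if st[i,4]<400: continue
    P,uv=pts(c,l==i)
    t=P[(P[:,2]>.032)&(P[:,2]<.048)]; k=P[P[:,2]>.055]
    if len(t)>50 and len(k):
        r=cv2.minAreaRect(t[:,:2].astype(np.float32));print(ce[i].round(),"rect",np.round(r[0],4),np.round(r[1],4),r[2], "dist",np.hypot(*r[0]).round(3), "cap",((k.min(0)+k.max(0))/2).round(4),np.ptp(k,0).round(3),k[:,2].max().round(4))
for n in ("top","side"):
    c=load(n+"0.npz")
    P,uv=pts(c,np.ones((384,512),bool))
    b=(P[:,2]>.012)&(abs(P[:,0]-.45)<.15)&(abs(P[:,1]-.12)<.13)
    P,uv=P[b],uv[b];col=cv2.cvtColor(c["im"],cv2.COLOR_BGR2HSV)[uv[:,1],uv[:,0]].astype(int)
    blue=(col[:,0]>95)&(col[:,0]<125)&(col[:,1]>120);blk=(col[:,2]<60)&(P[:,2]>.13)
    for nm,q in (("blue",blue),("handle",blk)):
        Q=P[q];print(n,nm,len(Q))
        if len(Q)<3: continue
        print(Q.mean(0).round(4),Q.min(0).round(3),Q.max(0).round(3))
        w,v=np.linalg.eigh(np.cov(Q[:,:2].T));print("  axis",v[:,1],np.sqrt(w))
a=cv2.resize(load("side0.npz")["im"][205:290,205:305],None,fx=6,fy=6,interpolation=cv2.INTER_CUBIC)
b=cv2.resize(load("top0.npz")["im"][200:260,160:250],None,fx=5,fy=5,interpolation=cv2.INTER_CUBIC)
cv2.imwrite("pics/z1.png",a);cv2.imwrite("pics/z2.png",b)
E
```

```text
[315. 149.] rect [ 0.7351 -0.2766] [0.0995 0.1017] 54.159915924072266 dist 0.785 cap [ 0.7344 -0.278   0.0653] [0.041 0.039 0.017] 0.0737
[290. 199.] rect [ 0.5671 -0.1877] [0.0993 0.0992] 64.37169647216797 dist 0.597 cap [ 0.5674 -0.1888  0.0679] [0.04  0.036 0.016] 0.0757
[411. 210.] rect [ 0.5264 -0.5979] [0.102  0.1009] 52.55585479736328 dist 0.797 cap [ 0.5255 -0.598   0.0666] [0.04  0.038 0.016] 0.0746
[412. 263.] rect [ 0.3485 -0.5959] [0.1015 0.1009] 50.6724739074707 dist 0.69 cap [ 0.3476 -0.5949  0.066 ] [0.04  0.038 0.018] 0.0752
top blue 82
[0.465  0.1293 0.1223] [0.435 0.086 0.078] [0.508 0.186 0.154]
  axis [0.5761841  0.81731994] [0.00258851 0.03927514]
top handle 87
[0.4711 0.1363 0.1822] [0.457 0.123 0.141] [0.486 0.154 0.192]
  axis [-0.69494044  0.7190673 ] [0.00747863 0.00761976]
side blue 96
[0.4918 0.1722 0.1142] [0.451 0.112 0.056] [0.509 0.196 0.148]
  axis [0.56366279 0.826005  ] [0.00344504 0.02537147]
side handle 190
[0.469  0.15   0.1682] [0.456 0.134 0.141] [0.484 0.159 0.188]
  axis [-0.94201291 -0.33557662] [0.00501571 0.00789203]
```

View pics/z1.png

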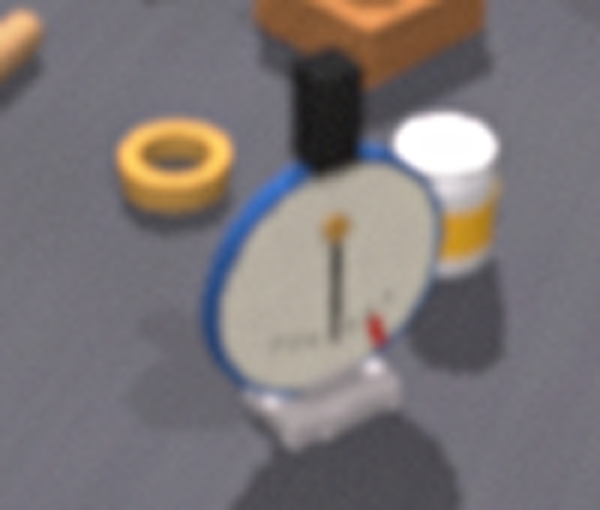

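View pics/z2.png

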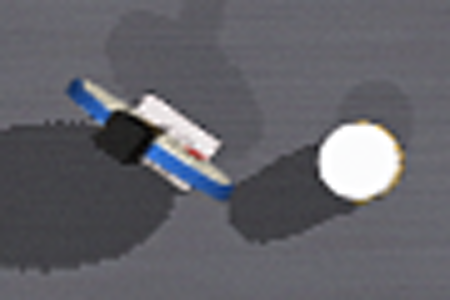

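```bash
cat >> h.py <<'E'
from scipy.spatial.transform import Rotation as Ro
def go(p,yaw=None):
    "shift in tool cm (present axes) and turn deg to TCP p, tool-x yaw deg"
    s=bot.sense();R=Ro.from_rotvec(s["orientation"]).as_matrix();a=np.degrees(np.arctan2(R[1,0],R[0,0]))
    t=0 if yaw is None else -((yaw-a+180)%360-180)
    print("t",s["clock"].round(2),"tcp",s["eef_pos"].round(4),"yaw",a.round(1),"tilt",np.degrees(np.arccos(-R[2,2])).round(2),"F",s["wrist_force"].round(2),"open",s["opening"].round(4),"gf",s["gripper_force"].round(1),"q",s["qpos"].round(2))
    print("delta tool cm",(R.T@(np.array(p)-s["eef_pos"])*100).round(2),"turn",round(t,1))
E
python3 - <<'E'
from h import *
for n in ("top","side"):
    c=load(n+"0.npz")
    P,uv=pts(c,np.ones((384,512),bool))
    V=c["im"].max(2)[uv[:,1],uv[:,0]]
    b=(abs(P[:,0]-.47)<.03)&(abs(P[:,1]-.14)<.03)&(P[:,2]>.183)&(V<70)
    Q=P[b];print(n,len(Q),Q.mean(0).round(4),((Q.max(0)+Q.min(0))/2).round(4),np.ptp(Q,0).round(3),cv2.minAreaRect(Q[:,:2].astype(np.float32)))
# index by rays on the +y face plane from side view (zoom px /6 + offset)
ex=np.array([.570,.822,0]);ey=np.array([-.822,.570,0]);g=np.array([.471,.14,0])
c=load("side0.npz");s=(np.array([[335,225],[335,340],[377,330],[370,313]])+.0)/6+205-.4
s=rays(c,s);o=-c["R"].T@c["t"];dr=np.c_[s,np.ones(4)]@c["R"]
X=o+dr*(((g+ey*.006-o)@ey)/(dr@ey))[:,None];q=np.c_[(X-g)@ex,X[:,2]];print(q.round(4))
print("angles",np.arctan2(-(q[1:]-q[0])[:,0],-(q[1:]-q[0])[:,1]))
go([.471,.14,.30],55)
E
```

```text
top 63 [0.4721 0.1376 0.1877] [0.4714 0.1377 0.1877] [0.03  0.029 0.009] ((0.47199785709381104, 0.1380194127559662), (0.022789912298321724, 0.02385333925485611), 51.37763214111328)
side 49 [0.4712 0.1466 0.1861] [0.4726 0.146  0.1857] [0.028 0.024 0.005] ((0.47192221879959106, 0.14450637996196747), (0.022095801308751106, 0.021200451999902725), 53.23577117919922)
[[ 0.0007  0.105 ]
 [-0.0002  0.04  ]
 [-0.0239  0.0351]
 [-0.0196  0.0469]]
angles [0.01387236 0.33895598 0.33747825]Traceback (most recent call last):
  File "<stdin>", line 14, in <module>
  File "h.py", line 21, in go
    print("t",s["clock"].round(2),"tcp",s["eef_pos"].round(4),"yaw",a.round(1),"tilt",np.degrees(np.arccos(-R[2,2])).round(2),"F",s["wrist_force"].round(2),"open",s["opening"].round(4),"gf",s["gripper_force"].round(1),"q",s["qpos"].round(2))
              ^^^^^^^^^^^^^^^^
AttributeError: 'float' object has no attribute 'round'
```

Emit:
{"name": "step_arm", "arguments": {
  "deltas": [
    [[3.5, -1.8, -1.0], 0, 1],
    [[3.5, -1.8, -1.0], 0, 1],
    [[3.5, -1.8, -1.0], 0, 1],
    [[3.5, -1.8, -1.0], 0, 1],
    [[3.5, -1.8, -1.0], 0, 1]
  ]
}}

```text
clock: 0.52
eef_pos: [0.2985, -0.4763, 0.2769]
orientation: [-3.118, -0.377, 0.001]
wrist_force: [0.7, -0.6, 0.7]
opening: 0.0916
gripper_force: 0.0
```

Emit:
{"name": "step_arm", "arguments": {
  "deltas": [
    [[3.5, -1.8, -1.0], 0, 1],
    [[3.5, -1.8, -1.0], 0, 1],
    [[3.5, -1.8, -1.0], 0, 1],
    [[3.5, -1.8, -1.0], 0, 1],
    [[3.5, -1.8, -1.0], 0, 1]
  ]
}}

```text
clock: 0.93
eef_pos: [0.447, -0.3471, 0.3271]
orientation: [-3.119, -0.377, 0.001]
wrist_force: [0.7, -0.8, 0.0]
opening: 0.0916
gripper_force: 0.0
```

Emit:
{"name": "step_arm", "arguments": {
  "deltas": [
    [[0.9, -3.2, 0], 0, 1],
    [[0.9, -3.2, 0], 0, 1],
    [[0.9, -3.2, 0], 0, 1],
    [[0.9, -3.2, 0], 0, 1],
    [[0.9, -3.2, 0], 0, 1]
  ]
}}

```text
clock: 1.35
eef_pos: [0.4511, -0.1809, 0.3264]
orientation: [-3.119, -0.377, 0.001]
wrist_force: [0.6, 0.9, 0.5]
opening: 0.0918
gripper_force: 0.0
```

Emit:
{"name": "step_arm", "arguments": {
  "deltas": [
    [[0.9, -3.2, 0], 0, 1],
    [[0.9, -3.2, 0], 0, 1],
    [[0.9, -3.2, 0], 0, 1],
    [[0.9, -3.2, 0], 0, 1],
    [[0.9, -3.2, 0], 0, 1]
  ]
}}

```text
clock: 1.77
eef_pos: [0.4566, -0.015, 0.3266]
orientation: [3.119, 0.377, -0.001]
wrist_force: [-0.6, 0.2, -0.7]
opening: 0.0918
gripper_force: 0.0
```

```bash
sed -i 's/s\["\([a-z_]*\)"\]\.round(\([0-9]\))/np.round(s["\1"],\2)/g; s/,a\.round(1)/,np.round(a,1)/' h.py; python3 -c "
from h import *
go([.472,.14,.30],55)"
```

```text
t 1.77 tcp [ 0.4566 -0.015   0.3266] yaw 13.8 tilt 0.02 F [-0.58  0.18 -0.74] open 0.0918 gf 0.0 q [ 0.26  0.11 -0.38  1.77  0.04  1.27 -1.46]
delta tool cm [  5.19 -14.69   2.65] turn -41.2
```

Emit:
{"name": "step_arm", "arguments": {
  "deltas": [
    [[1.3, -3.67, 0], 0, 1],
    [[1.3, -3.67, 0], 0, 1],
    [[1.3, -3.67, 0], 0, 1],
    [[1.3, -3.67, 0], 0, 1],
    [[0, 0, 0], -7, 1]
  ]
}}

```text
clock: 2.18
eef_pos: [0.4714, 0.1471, 0.3267]
orientation: [-3.086, -0.567, -0.001]
wrist_force: [-0.8, 0.0, -0.1]
opening: 0.0916
gripper_force: 0.0
```

Emit:
{"name": "step_arm", "arguments": {
  "deltas": [
    [[0, 0, 0], -7, 1],
    [[0, 0, 0], -7, 1],
    [[0, 0, 0], -7, 1],
    [[0, 0, 0], -7, 1],
    [[0, 0, 0], -6, 1]
  ]
}}

```text
clock: 2.6
eef_pos: [0.4724, 0.1383, 0.3263]
orientation: [-2.785, -1.454, 0.001]
wrist_force: [-0.2, -0.0, -0.9]
opening: 0.0916
gripper_force: 0.0
```

```bash
python3 -c "
from h import *
go([.472,.14,.30],55)
c=grab('wrist','w1');print(c['R'],-c['R'].T@c['t'])"
```

```text
t 2.6 tcp [0.4724 0.1383 0.3263] yaw 55.2 tilt 0.05 F [-0.19 -0.   -0.89] open 0.0916 gf 0.0 q [ 0.1   0.2  -0.59  1.69  0.12  1.29 -1.12]
delta tool cm [ 0.12 -0.13  2.63] turn 0.2
[[ 8.20192015e-01 -5.72088309e-01  1.57957099e-04]
 [-5.51411609e-01 -7.90474609e-01  2.66636700e-01]
 [-1.52414877e-01 -2.18780391e-01 -9.63797098e-01]] [0.51366294 0.19634634 0.48396764]
```

View pics/w1.png

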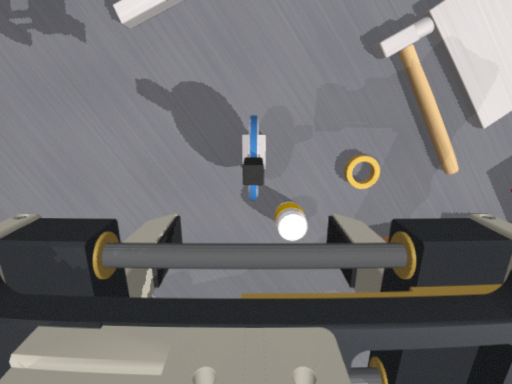

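```bash
python3 - <<'E'
from h import *
c=load("w1.npz");P,uv=pts(c,np.ones((384,512),bool))
k=(abs(P[:,0]-.472)<.05)&(abs(P[:,1]-.14)<.05)
V=c["im"].max(2)[uv[:,1],uv[:,0]]
Q=P[k&(P[:,2]>.183)&(V<80)];print(len(Q),Q.mean(0),cv2.minAreaRect(Q[:,:2].astype(np.float32)))
hs=cv2.cvtColor(c["im"],cv2.COLOR_BGR2HSV)[uv[:,1],uv[:,0]].astype(int)
B=P[(abs(P[:,0]-.472)<.1)&(abs(P[:,1]-.14)<.1)&(P[:,2]>.06)&(P[:,2]<.15)&(hs[:,0]>95)&(hs[:,0]<125)&(hs[:,1]>120)]
v=cv2.fitLine(B[:,:2].astype(np.float32),cv2.DIST_L2,0,.01,.01).ravel();print(v,np.degrees(np.arctan2(v[1],v[0])))
E
```

```text
19773 [0.48051956 0.15400177 0.41527487] ((0.475538969039917, 0.1401841640472412), (0.056361205875873566, 0.13335593044757843), 54.052093505859375)
[0.5846132  0.81131214 0.4830522  0.15419826] 54.22433
```

```bash
python3 - <<'E'
from h import *
c=load("w1.npz");P,uv=pts(c,np.ones((384,512),bool))
V=c["im"].max(2)[uv[:,1],uv[:,0]]
Q=P[(abs(P[:,0]-.472)<.05)&(abs(P[:,1]-.14)<.05)&(P[:,2]>.183)&(P[:,2]<.2)&(V<80)];print(len(Q),Q.mean(0),cv2.minAreaRect(Q[:,:2].astype(np.float32)))
E
```

```text
422 [0.47390426 0.14187202 0.18742935] ((0.47355547547340393, 0.14152167737483978), (0.02287524752318859, 0.023233644664287567), 55.38344955444336)
```

Emit:
{"name": "step_arm", "arguments": {
  "deltas": [
    [[0.27, -0.1, 3.4], 0, 1],
    [[0, 0, 3.5], 0, 1],
    [[0, 0, 3.5], 0, 1],
    [[0, 0, 3.5], 0, 1],
    [[0, 0, 3.5], 0, 1]
  ]
}}

```text
clock: 3.07
eef_pos: [0.4731, 0.141, 0.1512]
orientation: [2.791, 1.441, 0.0]
wrist_force: [0.6, -0.3, -0.7]
opening: 0.092
gripper_force: 0.0
```

Emit:
{"name": "step_arm", "arguments": {
  "deltas": [
    [[0, 0, 0], 0, 1],
    [[0, 0, 0], 0, 0],
    [[0, 0, 0], 0, 0],
    [[0, 0, 0], 0, 0],
    [[0, 0, 0], 0, 0]
  ]
}}

```text
clock: 3.48
eef_pos: [0.4747, 0.1418, 0.1547]
orientation: [2.789, 1.444, 0.005]
wrist_force: [0.3, 0.3, 0.0]
opening: 0.0696
gripper_force: 0.0
```

Emit:
{"name": "step_arm", "arguments": {
  "deltas": [
    [[0, 0, 0], 0, 0],
    [[0, 0, 0], 0, 0],
    [[0, 0, 0], 0, 0],
    [[0, 0, 0], 0, 0],
    [[0, 0, 0], 0, 0]
  ]
}}

```text
clock: 3.9
eef_pos: [0.4734, 0.1412, 0.1528]
orientation: [2.789, 1.445, 0.0]
wrist_force: [0.8, 0.2, -0.1]
opening: 0.0363
gripper_force: 0.0
```

Emit:
{"name": "step_arm", "arguments": {
  "deltas": [
    [[0, 0, 0], 0, 0],
    [[0, 0, 0], 0, 0],
    [[0, 0, 0], 0, 0],
    [[0, 0, 0], 0, 0],
    [[0, 0, 0], 0, 0]
  ]
}}

```text
clock: 4.32
eef_pos: [0.4734, 0.1412, 0.1527]
orientation: [-2.789, -1.446, 0.0]
wrist_force: [-0.1, -0.4, -0.6]
opening: 0.0236
gripper_force: 30.0
```

Emit:
{"name": "step_arm", "arguments": {
  "deltas": [
    [[0, 0, 0], 0, 0],
    [[0, 0, 0], 0, 0],
    [[0, 0, -0.3], 0, 0],
    [[0, 0, -1], 0, 0],
    [[0, 0, -2], 0, 0]
  ]
}}

```text
clock: 4.73
eef_pos: [0.4718, 0.1405, 0.1847]
orientation: [-2.788, -1.445, 0.007]
wrist_force: [-0.6, -0.3, -3.5]
opening: 0.0242
gripper_force: 30.0
```

Emit:
{"name": "step_arm", "arguments": {
  "deltas": [
    [[0, 0, -3], 0, 0],
    [[0, 0, -3], 0, 0],
    [[0, 0, -3], 0, 0],
    [[0, 0, -2], 0, 0],
    [[0, 0, -1], 0, 0]
  ]
}}

```text
clock: 5.15
eef_pos: [0.474, 0.1419, 0.3093]
orientation: [2.788, 1.446, 0.006]
wrist_force: [0.3, 0.1, -3.4]
opening: 0.0238
gripper_force: 30.0
```

```bash
python3 -c "
from h import *
go([.567,-.189,.30],20)
grab('side','s1')"
```

```text
t 5.15 tcp [0.474  0.1419 0.3093] yaw 54.8 tilt 0.24 F [ 0.33  0.11 -3.42] open 0.0238 gf 30.0 q [ 0.1   0.21 -0.6   1.72  0.13  1.24 -1.14]
delta tool cm [-21.69  26.67   0.92] turn 34.8
```

Emit:
{"name": "step_arm", "arguments": {
  "deltas": [
    [[-1.2, 1.5, 0], 0, 0],
    [[-2.4, 3.0, 0], 0, 0],
    [[-2.4, 3.0, 0], 0, 0],
    [[-2.4, 3.0, 0], 0, 0],
    [[-2.4, 3.0, 0], 0, 0]
  ]
}}

```text
clock: 5.62
eef_pos: [0.5208, -0.0266, 0.3044]
orientation: [-2.788, -1.446, 0.003]
wrist_force: [0.7, 0.6, -4.0]
opening: 0.0238
gripper_force: 30.0
```

Emit:
{"name": "step_arm", "arguments": {
  "deltas": [
    [[-2.4, 3.0, 0], 0, 0],
    [[-2.4, 3.0, 0], 0, 0],
    [[-2.4, 3.0, 0], 0, 0],
    [[-2.4, 3.0, 0], 0, 0],
    [[-1.3, 1.2, 0], 0, 0]
  ]
}}

```text
clock: 6.03
eef_pos: [0.5661, -0.1963, 0.3034]
orientation: [2.793, 1.438, -0.005]
wrist_force: [-0.8, 0.4, -4.2]
opening: 0.0235
gripper_force: 30.0
```

Emit:
{"name": "step_arm", "arguments": {
  "deltas": [
    [[0, 0, 0], 7, 0],
    [[0, 0, 0], 7, 0],
    [[0, 0, 0], 7, 0],
    [[0, 0, 0], 7, 0],
    [[0, 0, 0], 7, 0]
  ]
}}

```text
clock: 6.45
eef_pos: [0.5657, -0.1899, 0.3039]
orientation: [-3.095, -0.53, 0.004]
wrist_force: [-1.0, -0.2, -3.2]
opening: 0.0241
gripper_force: 30.0
```

Emit:
{"name": "step_arm", "arguments": {
  "deltas": [
    [[0, 0, 0.8], 0, 0],
    [[0, 0, 0.8], 0, 0],
    [[0, 0, 0.8], 0, 0],
    [[0, 0, 0.8], 0, 0],
    [[0, 0, 0], 0, 0]
  ]
}}

```text
clock: 6.87
eef_pos: [0.5651, -0.1898, 0.2709]
orientation: [-3.093, -0.543, 0.006]
wrist_force: [-0.1, -0.4, -3.4]
opening: 0.0236
gripper_force: 30.0
```

```bash
python3 - <<'E'
from h import *
go([.567,-.189,.26],20)
c=grab('side','s2');t=grab('top','t2')
cv2.imwrite("pics/z3.png",cv2.resize(c["im"][120:240,200:340],None,fx=5,fy=5,interpolation=cv2.INTER_CUBIC))
print("clock",bot.sense()["clock"])
E
```

```text
t 6.87 tcp [ 0.5651 -0.1898  0.2709] yaw 19.9 tilt 0.23 F [-0.1  -0.4  -3.37] open 0.0236 gf 30.0 q [ 0.44  0.38 -0.29  1.56  0.11  1.22 -1.09]
delta tool cm [ 0.21 -0.01  1.09] turn -0.1
clock 6.9667
```

View pics/z3.png

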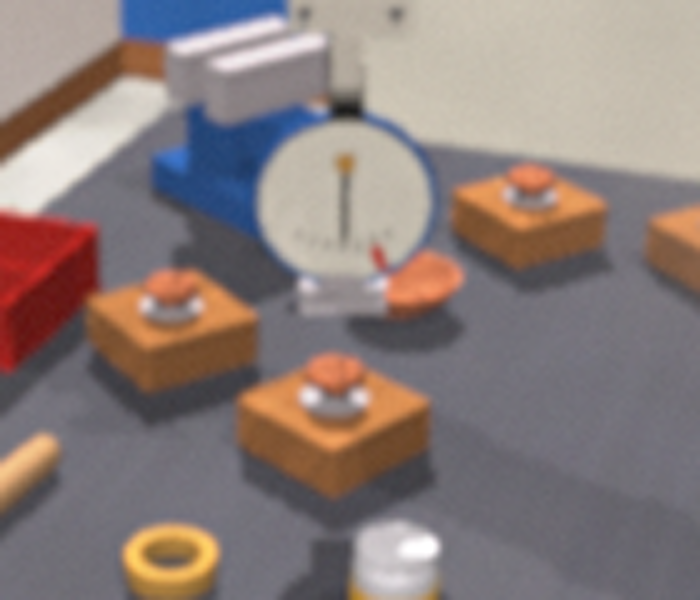

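Emit:
{"name": "step_arm", "arguments": {
  "deltas": [
    [[0.2, 0, 0.6], 0, 0],
    [[0, 0, 0.6], 0, 0],
    [[0, 0, 0.6], 0, 0],
    [[0, 0, 0.3], 0, 0],
    [[0, 0, 0.2], 0, 0]
  ]
}}

```text
clock: 7.38
eef_pos: [0.568, -0.1893, 0.2499]
orientation: [-3.094, -0.54, 0.002]
wrist_force: [0.5, 0.4, -2.8]
opening: 0.0241
gripper_force: 30.0
```

Emit:
{"name": "step_arm", "arguments": {
  "deltas": [
    [[0, 0, 0.2], 0, 0],
    [[0, 0, 0.2], 0, 0],
    [[0, 0, 0.2], 0, 0],
    [[0, 0, 0.1], 0, 0],
    [[0, 0, 0], 0, 0]
  ]
}}

```text
clock: 7.8
eef_pos: [0.5682, -0.1893, 0.2435]
orientation: [-3.095, -0.54, 0.0]
wrist_force: [0.3, 1.0, -3.4]
opening: 0.0237
gripper_force: 30.0
```

Emit:
{"name": "step_arm", "arguments": {
  "deltas": [
    [[0, 0, 0.2], 0, 0],
    [[0, 0, 0.2], 0, 0],
    [[0, 0, 0.2], 0, 0],
    [[0, 0, 0], 0, 0],
    [[0, 0, 0], 0, 0]
  ]
}}

```text
clock: 8.22
eef_pos: [0.5682, -0.1893, 0.2375]
orientation: [-3.095, -0.54, 0.0]
wrist_force: [0.3, -0.1, -3.3]
opening: 0.0236
gripper_force: 30.0
```

Emit:
{"name": "step_arm", "arguments": {
  "deltas": [
    [[0, 0, 0.1], 0, 0],
    [[0, 0, 0.1], 0, 0],
    [[0, 0, 0.1], 0, 0],
    [[0, 0, 0], 0, 0],
    [[0, 0, 0], 0, 0]
  ]
}}

```text
clock: 8.63
eef_pos: [0.5683, -0.1893, 0.2347]
orientation: [-3.095, -0.54, 0.0]
wrist_force: [0.8, 0.7, -3.4]
opening: 0.0239
gripper_force: 30.0
```

Emit:
{"name": "step_arm", "arguments": {
  "deltas": [
    [[0, 0, 0.1], 0, 0],
    [[0, 0, 0.1], 0, 0],
    [[0, 0, 0.1], 0, 0],
    [[0, 0, 0], 0, 0],
    [[0, 0, 0], 0, 0]
  ]
}}

```text
clock: 9.05
eef_pos: [0.5682, -0.1893, 0.2316]
orientation: [-3.095, -0.54, 0.0]
wrist_force: [-0.6, 0.3, -3.9]
opening: 0.024
gripper_force: 30.0
```

Emit:
{"name": "step_arm", "arguments": {
  "deltas": [
    [[0, 0, 0.1], 0, 0],
    [[0, 0, 0.1], 0, 0],
    [[0, 0, 0], 0, 0],
    [[0, 0, 0], 0, 0],
    [[0, 0, 0], 0, 0]
  ]
}}

```text
clock: 9.47
eef_pos: [0.5683, -0.1893, 0.2297]
orientation: [3.095, 0.54, -0.0]
wrist_force: [-0.4, 0.4, -3.1]
opening: 0.024
gripper_force: 30.0
```

Emit:
{"name": "step_arm", "arguments": {
  "deltas": [
    [[0, 0, 0.1], 0, 0],
    [[0, 0, 0.1], 0, 0],
    [[0, 0, 0], 0, 0],
    [[0, 0, 0], 0, 0],
    [[0, 0, 0], 0, 0]
  ]
}}

```text
clock: 9.88
eef_pos: [0.5683, -0.1893, 0.2277]
orientation: [3.095, 0.54, -0.0]
wrist_force: [-0.1, 0.7, -3.8]
opening: 0.024
gripper_force: 30.0
```

Emit:
{"name": "step_arm", "arguments": {
  "deltas": [
    [[0, 0, 0.1], 0, 0],
    [[0, 0, 0.1], 0, 0],
    [[0, 0, 0], 0, 0],
    [[0, 0, 0], 0, 0],
    [[0, 0, 0], 0, 0]
  ]
}}

```text
clock: 10.3
eef_pos: [0.5683, -0.1894, 0.2257]
orientation: [3.095, 0.54, -0.0]
wrist_force: [-0.1, 0.4, -3.6]
opening: 0.024
gripper_force: 30.0
```

Emit:
{"name": "step_arm", "arguments": {
  "deltas": [
    [[0, 0, 0.1], 0, 0],
    [[0, 0, 0.1], 0, 0],
    [[0, 0, 0], 0, 0],
    [[0, 0, 0], 0, 0],
    [[0, 0, 0], 0, 0]
  ]
}}

```text
clock: 10.72
eef_pos: [0.5684, -0.1894, 0.2238]
orientation: [3.095, 0.54, 0.0]
wrist_force: [0.4, 0.2, -2.5]
opening: 0.0239
gripper_force: 30.0
```

Emit:
{"name": "step_arm", "arguments": {
  "deltas": [
    [[0, 0, 0.1], 0, 0],
    [[0, 0, 0.1], 0, 0],
    [[0, 0, 0], 0, 0],
    [[0, 0, 0], 0, 0],
    [[0, 0, 0], 0, 0]
  ]
}}

```text
clock: 11.13
eef_pos: [0.5684, -0.1893, 0.2219]
orientation: [3.095, 0.54, 0.0]
wrist_force: [0.3, 0.2, -1.8]
opening: 0.0237
gripper_force: 30.0
```

```bash
python3 - <<'E'
from h import *
import time
go([.567,-.189,.22],20)
c=grab('side','s3')
for f in ('s2','s3'):
    c=load(f+'.npz');P,uv=pts(c,np.ones((384,512),bool));hs=cv2.cvtColor(c['im'],cv2.COLOR_BGR2HSV)[uv[:,1],uv[:,0]].astype(int)
    k=(abs(P[:,0]-.567)<.035)&(abs(P[:,1]+.189)<.035)
    cap=P[k&(hs[:,0]<15)&(hs[:,1]>110)&(P[:,2]>.045)&(P[:,2]<.1)];print(f,'cap top',np.sort(cap[:,2])[-5:])
    F=P[k&(hs[:,1]<60)&(hs[:,2]>120)&(P[:,2]>.055)&(P[:,2]<.16)];print('white low',np.sort(F[:,2])[:8].round(4))
cv2.imwrite("pics/z4.png",cv2.resize(c["im"][130:230,220:320],None,fx=6,fy=6,interpolation=cv2.INTER_CUBIC))
E
```

```text
t 11.13 tcp [ 0.5684 -0.1893  0.2219] yaw 19.8 tilt 0.02 F [ 0.26  0.2  -1.75] open 0.0237 gf 30.0 q [ 0.43  0.42 -0.28  1.63  0.13  1.12 -1.11]
delta tool cm [-0.12 -0.08  0.19] turn -0.2
s2 cap top [0.06793878 0.06897447 0.06903187 0.06953695 0.07001473]
white low [0.1174 0.1177 0.1183 0.1187 0.1188 0.1192 0.1192 0.1194]
s3 cap top [0.06294338 0.06321194 0.0634773  0.06590729 0.09998968]
white low [0.0688 0.0698 0.0701 0.0708 0.0709 0.0715 0.0715 0.0718]
```

View pics/z4.png

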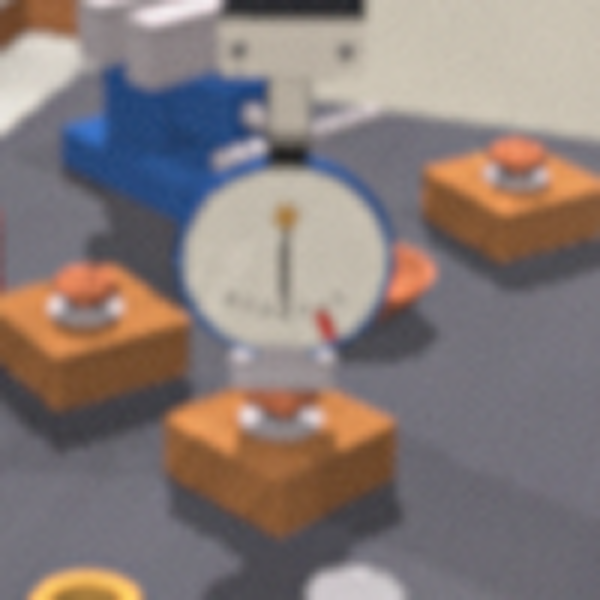

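Emit:
{"name": "step_arm", "arguments": {
  "deltas": [
    [[0, 0, 0.1], 0, 0],
    [[0, 0, 0.1], 0, 0],
    [[0, 0, 0.1], 0, 0],
    [[0, 0, 0], 0, 0],
    [[0, 0, 0], 0, 0]
  ]
}}

```text
clock: 11.6
eef_pos: [0.5685, -0.1893, 0.2189]
orientation: [3.095, 0.54, 0.001]
wrist_force: [0.1, 0.3, 2.3]
opening: 0.0237
gripper_force: 30.0
```

Emit:
{"name": "step_arm", "arguments": {
  "deltas": [
    [[-0.2, 0, 0], 0, 0],
    [[-0.2, 0, 0], 0, 0],
    [[-0.2, 0, 0], 0, 0],
    [[-0.2, 0, 0.05], 0, 0],
    [[-0.2, 0, 0], 0, 0]
  ]
}}

```text
clock: 12.02
eef_pos: [0.559, -0.1927, 0.2184]
orientation: [3.095, 0.54, 0.001]
wrist_force: [0.9, -0.0, 2.2]
opening: 0.024
gripper_force: 30.0
```

```bash
cat >> h.py <<'E'
def look(tag):
    "side view: dial lean (rim/foot), pointer and mark angle in the dial plane (cast on +y face)"
    s=bot.sense();R=Ro.from_rotvec(s["orientation"]).as_matrix()
    c=grab("side",tag);ex=R[:,0]*[1,1,0];ex/=np.linalg.norm(ex);ey=np.cross([0,0,1],ex)
    g=s["eef_pos"];o=-c["R"].T@c["t"]
    v,u=np.mgrid[0:384,0:512];uv=np.c_[u.ravel(),v.ravel()]
    sl=rays(c,uv);dr=np.c_[sl,np.ones(len(sl))]@c["R"];X=o+dr*(((g+ey*.006-o)@ey)/(dr@ey))[:,None]
    a=(X-g)@ex;z=X[:,2]
    hs=cv2.cvtColor(c["im"],cv2.COLOR_BGR2HSV).reshape(-1,3).astype(int)
    near=(abs(a)<.12)&(z<g[2]+.01)&(z>.05)
    return s,c,a,z,hs,near
E
python3 - <<'E'
from h import *
go([.567,-.189,.22],20)
s,c,a,z,hs,near=look("s4")
print("clock",s["clock"])
blue=near&(hs[:,0]>100)&(hs[:,0]<125)&(hs[:,1]>130)
red=near&((hs[:,0]<6)|(hs[:,0]>172))&(hs[:,1]>120)
for n,m in(("blue",blue),("red",red)):
    print(n,m.sum(),np.c_[a[m],z[m]].mean(0) if m.any() else 0)
cv2.imwrite("pics/z5.png",cv2.resize(c["im"][130:230,220:320],None,fx=6,fy=6,interpolation=cv2.INTER_CUBIC))
E
```

```text
t 12.02 tcp [ 0.559  -0.1927  0.2184] yaw 19.8 tilt 0.04 F [ 0.95 -0.04  2.17] open 0.024 gf 30.0 q [ 0.45  0.41 -0.29  1.65  0.13  1.1  -1.1 ]
delta tool cm [ 0.88 -0.08 -0.16] turn -0.2
clock 12.0167
blue 294 [0.07656858 0.20429164]
red 4 [-0.01790425  0.10008098]
```

View pics/z5.png

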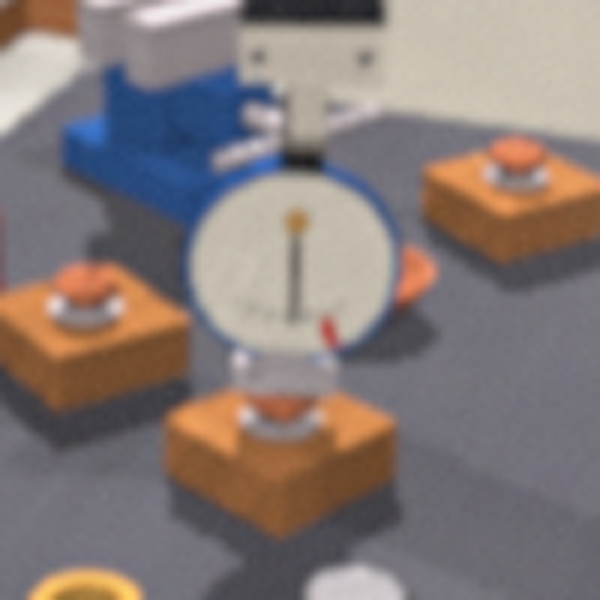

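Emit:
{"name": "step_arm", "arguments": {
  "deltas": [
    [[-0.2, 0, 0.01], 0, 0],
    [[-0.2, 0, 0.01], 0, 0],
    [[-0.2, 0, 0.02], 0, 0],
    [[-0.2, 0, 0.02], 0, 0],
    [[-0.2, 0, 0.02], 0, 0]
  ]
}}

```text
clock: 12.48
eef_pos: [0.5493, -0.1962, 0.2174]
orientation: [3.095, 0.54, -0.0]
wrist_force: [2.2, 1.1, 2.2]
opening: 0.0238
gripper_force: 30.0
```

Emit:
{"name": "step_arm", "arguments": {
  "deltas": [
    [[-0.2, 0, 0.03], 0, 0],
    [[-0.2, 0, 0.03], 0, 0],
    [[-0.2, 0, 0.03], 0, 0],
    [[-0.2, 0, 0.03], 0, 0],
    [[-0.2, 0, 0.03], 0, 0]
  ]
}}

```text
clock: 12.9
eef_pos: [0.5398, -0.1996, 0.2159]
orientation: [3.095, 0.54, -0.0]
wrist_force: [2.2, 0.6, 2.9]
opening: 0.0238
gripper_force: 30.0
```

Emit:
{"name": "step_arm", "arguments": {
  "deltas": [
    [[-0.2, 0, 0.04], 0, 0],
    [[-0.2, 0, 0.04], 0, 0],
    [[-0.2, 0, 0.04], 0, 0],
    [[-0.2, 0, 0.05], 0, 0],
    [[-0.2, 0, 0.05], 0, 0]
  ]
}}

```text
clock: 13.32
eef_pos: [0.5305, -0.203, 0.2137]
orientation: [3.095, 0.54, -0.0]
wrist_force: [2.4, 0.7, 3.4]
opening: 0.0237
gripper_force: 30.0
```

```bash
python3 - <<'E'
from h import *
go([.567,-.189,.22],20)
c=grab("side","s5")
cv2.imwrite("pics/z6.png",cv2.resize(c["im"][145:215,230:310],None,fx=7,fy=7,interpolation=cv2.INTER_CUBIC))
E
```

```text
t 13.32 tcp [ 0.5305 -0.203   0.2137] yaw 19.8 tilt 0.0 F [2.39 0.74 3.38] open 0.0237 gf 30.0 q [ 0.48  0.37 -0.29  1.71  0.12  1.07 -1.07]
delta tool cm [ 3.91 -0.08 -0.63] turn -0.2
```

View pics/z6.png

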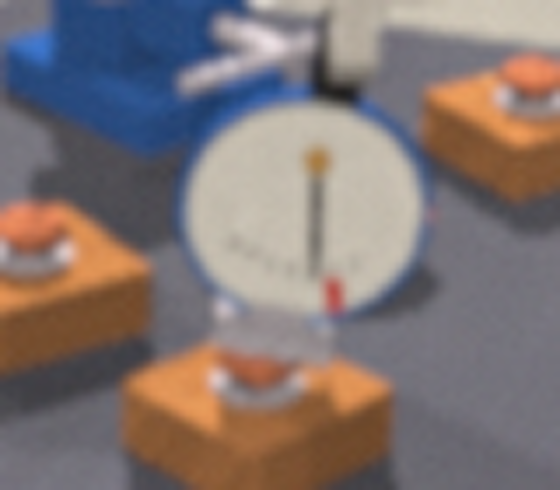

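Emit:
{"name": "step_arm", "arguments": {
  "deltas": [
    [[-0.2, 0, 0.04], 0, 0],
    [[-0.2, 0, 0.05], 0, 0],
    [[-0.2, 0, 0.05], 0, 0],
    [[-0.2, 0, 0.05], 0, 0],
    [[-0.1, 0, 0.02], 0, 0]
  ]
}}

```text
clock: 13.78
eef_pos: [0.5218, -0.2061, 0.2115]
orientation: [3.095, 0.54, -0.0]
wrist_force: [2.0, 0.8, 2.7]
opening: 0.0239
gripper_force: 30.0
```

```bash
cat > ang.py <<'E'
from h import *
def ang(tag,win):
    "upsampled crop: pivot (gold), pointer (dark), mark (red); angles in dial plane facing the side camera"
    c=load(tag+".npz");x0,x1,y0,y1=win;f=8
    im=cv2.resize(c["im"][y0:y1,x0:x1],None,fx=f,fy=f,interpolation=cv2.INTER_CUBIC)
    H,S,V=[q.astype(int) for q in cv2.split(cv2.cvtColor(im,cv2.COLOR_BGR2HSV))]
    def blob(m,lo=150):
        n,l,st,ce=cv2.connectedComponentsWithStats(m.astype(np.uint8))
        return [(st[i,4],ce[i]) for i in range(1,n) if st[i,4]>lo],l,st
    ex=np.array([np.cos(np.radians(19.9)),np.sin(np.radians(19.9)),0]);ey=np.cross([0,0,1],ex);g=np.array([.567,-.19,0])
    o=-c["R"].T@c["t"]
    def cast(p):
        r=rays(c,(np.atleast_2d(p)+.5)/f-.5+[x0,y0]);d=np.c_[r,np.ones(len(r))]@c["R"];X=o+d*(((g+ey*.006-o)@ey)/(d@ey))[:,None]
        return np.c_[(X-g)@ex,X[:,2]]
    gold=blob((H>12)&(H<28)&(S>90)&(V>110))[0]; red=blob(((H<7)|(H>170))&(S>95)&(V>90))[0]
    pg=[(n,cast(p)[0]) for n,p in gold]; pr=[(n,cast(p)[0]) for n,p in red]
    out=[]
    for ng,G in pg:
        for nr,M in pr:
            d=M-G;r=np.hypot(*d)
            if .065<r<.090 and d[1]<0 and ng<2500:
                yy,xx=np.nonzero(V<110);D=cast(np.c_[xx,yy])-G;rr=np.hypot(*D.T)
                w=(rr>.015)&(rr<.058)&(abs(np.arctan2(-D[:,0],-D[:,1]))<.35)
                pa=np.median(np.arctan2(-D[w,0],-D[w,1])) if w.any() else np.nan
                out.append((G.round(4).tolist(),round(r,4),"mark",round(np.arctan2(-d[0],-d[1]),3),"ptr",round(pa,3),int(w.sum())))
    return out
E
python3 - <<'E'
from ang import *
go([.567,-.189,.22],20)
grab("side","s6")
print("s3",ang("s3",(240,300,150,200)))
for t in("s5","s6"): print(t,ang(t,(240,300,150,200)))
E
```

```text
t 13.78 tcp [ 0.5218 -0.2061  0.2115] yaw 19.8 tilt 0.01 F [2.   0.84 2.67] open 0.0239 gf 30.0 q [ 0.49  0.37 -0.29  1.73  0.12  1.06 -1.06]
delta tool cm [ 4.83 -0.08 -0.85] turn -0.2
s3 [([0.0006, 0.1733], np.float64(0.0739), 'mark', np.float64(1.021), 'ptr', nan, 0), ([0.0006, 0.1733], np.float64(0.0728), 'mark', np.float64(0.342), 'ptr', nan, 0)]
s5 [([-0.0256, 0.1666], np.float64(0.0738), 'mark', np.float64(0.143), 'ptr', nan, 0)]
s6 [([-0.0332, 0.1647], np.float64(0.0726), 'mark', np.float64(0.107), 'ptr', nan, 0)]
```

Emit:
{"name": "step_arm", "arguments": {
  "deltas": [
    [[0, 0, 0.03], 0, 0],
    [[0, 0, 0.03], 0, 0],
    [[0, 0, 0.03], 0, 0],
    [[0, 0, 0], 0, 0],
    [[0, 0, 0], 0, 0]
  ]
}}

```text
clock: 14.25
eef_pos: [0.522, -0.2061, 0.211]
orientation: [3.095, 0.54, -0.001]
wrist_force: [-1.4, -0.2, 4.7]
opening: 0.0238
gripper_force: 30.0
```

```bash
python3 - <<'E'
from ang import *
go([.567,-.189,.22],20)
grab("side","s7");print(ang("s7",(240,300,150,200)))
E
```

```text
t 14.25 tcp [ 0.522  -0.2061  0.211 ] yaw 19.8 tilt 0.03 F [-1.45 -0.19  4.65] open 0.0238 gf 30.0 q [ 0.49  0.37 -0.29  1.73  0.12  1.06 -1.06]
delta tool cm [ 4.82 -0.08 -0.91] turn -0.2
[([-0.033, 0.1644], np.float64(0.0728), 'mark', np.float64(0.115), 'ptr', nan, 0)]
```

Emit:
{"name": "step_arm", "arguments": {
  "deltas": [
    [[-0.2, 0, 0.05], 0, 0],
    [[-0.2, 0, 0.05], 0, 0],
    [[-0.2, 0, 0.05], 0, 0],
    [[-0.2, 0, 0.05], 0, 0],
    [[0, 0, 0], 0, 0]
  ]
}}

```text
clock: 14.72
eef_pos: [0.5148, -0.2087, 0.209]
orientation: [3.095, 0.54, 0.001]
wrist_force: [1.2, 1.5, 6.3]
opening: 0.0237
gripper_force: 30.0
```

```bash
python3 - <<'E'
from ang import *
go([.567,-.189,.22],20)
grab("side","s8");print(ang("s8",(240,300,150,200)))
E
```

```text
t 14.72 tcp [ 0.5148 -0.2087  0.209 ] yaw 19.8 tilt 0.04 F [1.18 1.53 6.32] open 0.0237 gf 30.0 q [ 0.5   0.36 -0.28  1.75  0.11  1.05 -1.05]
delta tool cm [ 5.58 -0.09 -1.1 ] turn -0.2
[([-0.038, 0.1634], np.float64(0.0733), 'mark', np.float64(0.066), 'ptr', nan, 0)]
```

Emit:
{"name": "step_arm", "arguments": {
  "deltas": [
    [[-0.2, 0, 0.05], 0, 0],
    [[-0.2, 0, 0.04], 0, 0],
    [[-0.2, 0, 0.05], 0, 0],
    [[-0.2, 0, 0.04], 0, 0],
    [[-0.1, 0, 0], 0, 0]
  ]
}}

```text
clock: 15.18
eef_pos: [0.5059, -0.2118, 0.2068]
orientation: [-3.095, -0.54, 0.0]
wrist_force: [0.6, 0.9, 3.2]
opening: 0.0241
gripper_force: 30.0
```

```bash
python3 - <<'E'
from ang import *
go([.567,-.189,.22],20)
grab("side","s9");print(ang("s9",(240,300,150,200)))
E
```

```text
t 15.18 tcp [ 0.5059 -0.2118  0.2068] yaw 19.8 tilt 0.02 F [0.63 0.91 3.23] open 0.0241 gf 30.0 q [ 0.52  0.35 -0.28  1.77  0.11  1.04 -1.04]
delta tool cm [ 6.52 -0.08 -1.33] turn -0.2
[([-0.0439, 0.1619], np.float64(0.072), 'mark', np.float64(0.025), 'ptr', nan, 0)]
```

Emit:
{"name": "step_arm", "arguments": {
  "deltas": [
    [[-0.1, 0, 0.03], 0, 0],
    [[-0.1, 0, 0.03], 0, 0],
    [[0, 0, 0], 0, 0],
    [[0, 0, 0], 0, 0],
    [[0, 0, 0], 0, 0]
  ]
}}

```text
clock: 15.65
eef_pos: [0.504, -0.2124, 0.2062]
orientation: [-3.095, -0.54, 0.001]
wrist_force: [-0.0, -0.1, 1.6]
opening: 0.0238
gripper_force: 30.0
```

Emit:
{"name": "step_arm", "arguments": {
  "deltas": [
    [[0, 0, 0], 0, 0],
    [[0, 0, 0], 0, 0],
    [[0, 0, 0], 0, 0],
    [[0, 0, 0], 0, 0],
    [[0, 0, 0], 0, 0]
  ]
}}

```text
clock: 16.07
eef_pos: [0.5041, -0.2124, 0.2062]
orientation: [-3.095, -0.54, 0.001]
wrist_force: [0.3, 0.1, 2.5]
opening: 0.0238
gripper_force: 30.0
```

```bash
python3 - <<'E'
from ang import *
go([.567,-.189,.22],20)
c=grab("side","s10");print(ang("s10",(240,300,150,200)))
g=c["im"][150:200,240:300].max(2);print(g[8:38,20:42])
cv2.imwrite("pics/z7.png",cv2.resize(c["im"][140:210,230:310],None,fx=7,fy=7,interpolation=cv2.INTER_CUBIC))
E
```

```text
t 16.07 tcp [ 0.5041 -0.2124  0.2062] yaw 19.8 tilt 0.02 F [0.29 0.05 2.49] open 0.0238 gf 30.0 q [ 0.52  0.35 -0.28  1.77  0.11  1.04 -1.03]
delta tool cm [ 6.71 -0.07 -1.38] turn -0.2
[([-0.0461, 0.161], np.float64(0.0721), 'mark', np.float64(0.024), 'ptr', nan, 0)]
[[111 121 126 124 120 114 110 109 109 108 117 126 134 145 148 154 162 163
  157 154 131  90]
 [107 111 113 111 111 109 107 110 112 121 135 145 156 161 164 168 174 173
  170 163 145  98]
 [104 109 111 110 110 109 110 117 132 147 158 162 164 165 162 162 161 162
  160 158 146 115]
 [105 111 111 109 109 110 115 130 146 160 165 162 157 158 158 162 159 160
  161 162 157 148]
 [106 110 110 105 106 118 133 145 150 157 158 159 161 175 182 184 186 189
  189 190 188 187]
 [102 100 100  97 113 132 146 149 151 157 162 176 189 195 195 199 198 198
  196 199 198 196]
 [ 86  85  88  99 126 144 148 154 159 175 188 197 196 195 196 195 197 197
  195 196 196 196]
 [ 74  74  89 110 134 146 153 162 183 192 197 198 197 197 194 196 196 197
  197 196 196 195]
 [ 71  79 103 126 142 151 173 189 195 198 198 196 195 195 194 197 195 196
  197 194 194
[... 1259 characters left out ...]
6 197 198 199 198 197 196 197
  196 180 141 144]
 [107 129 154 185 197 196 193 190 190 189 194 194 191 196 197 197 198 198
  198 180 141 146]
 [115 127 144 171 192 196 197 195 195 190 193 190 187 192 196 197 194 197
  195 179 142 150]
 [119 124 137 156 183 195 197 198 195 194 194 187 184 187 193 189 191 191
  190 176 151 156]
 [122 123 128 144 161 187 197 197 198 199 197 194 192 194 193 188 189 184
  181 171 152 160]
 [119 123 122 132 149 164 188 199 200 200 199 198 196 194 193 194 190 185
  182 171 154 163]
 [117 119 121 131 147 157 167 188 196 200 198 199 199 196 196 195 195 194
  190 183 164 172]
 [112 114 120 138 162 164 159 166 182 190 193 195 196 199 197 196 198 197
  198 190 177 177]]
```

View pics/z7.png

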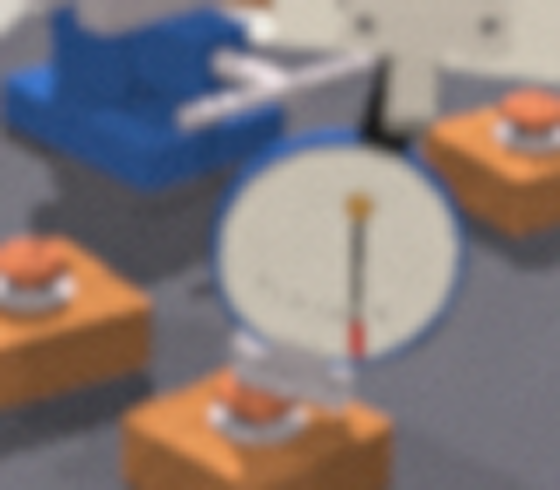

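Emit:
{"name": "step_arm", "arguments": {
  "deltas": [
    [[0, 0, -0.3], 0, 0],
    [[0, 0, -0.5], 0, 0],
    [[0, 0, -0.5], 0, 0],
    [[0, 0, -0.2], 0, 0],
    [[0, 0, 0], 0, 0]
  ]
}}

```text
clock: 16.53
eef_pos: [0.5044, -0.2123, 0.2218]
orientation: [3.095, 0.54, 0.0]
wrist_force: [0.6, 0.0, -2.6]
opening: 0.0241
gripper_force: 30.0
```

Emit:
{"name": "step_arm", "arguments": {
  "deltas": [
    [[0.3, 0, 0], 0, 0],
    [[0.5, 0, 0], 0, 0],
    [[0.4, 0, 0], 0, 0],
    [[0, 0, 0], 0, 0],
    [[0, 0, 0], 0, 0]
  ]
}}

```text
clock: 16.95
eef_pos: [0.5159, -0.2079, 0.221]
orientation: [-3.094, -0.541, 0.0]
wrist_force: [-0.7, -0.3, -3.6]
opening: 0.0234
gripper_force: 30.0
```

Emit:
{"name": "step_arm", "arguments": {
  "deltas": [
    [[0, 0, 0], 0, 0],
    [[0, 0, 0], 0, 0],
    [[0, 0, 0], 0, 0],
    [[0, 0, 0], 0, 0],
    [[0, 0, 0], 0, 0]
  ]
}}

```text
clock: 17.37
eef_pos: [0.5155, -0.2084, 0.2214]
orientation: [3.095, 0.54, -0.0]
wrist_force: [-0.9, 0.4, -2.2]
opening: 0.0237
gripper_force: 30.0
```

```bash
cat >> ang.py <<'E'
def foot(tag):
    c=load(tag+".npz");P,uv=pts(c,np.ones((384,512),bool));hs=cv2.cvtColor(c["im"],cv2.COLOR_BGR2HSV)[uv[:,1],uv[:,0]].astype(int)
    ex=np.array([np.cos(np.radians(19.9)),np.sin(np.radians(19.9))]);ey=np.array([-ex[1],ex[0]]);d=P[:,:2]-[.567,-.1885]
    a,b=d@ex,d@ey
    F=(b>.008)&(b<.03)&(abs(a)<.06)&(P[:,2]>.05)&(P[:,2]<.12)&(hs[:,1]<70)&(hs[:,2]>90)
    Q=np.c_[a,P[:,2]][F];print(tag,"foot pts",len(Q),"mid",((Q.max(0)+Q.min(0))/2).round(4),"ext",np.ptp(Q,0).round(3),cv2.minAreaRect(Q.astype(np.float32)))
E
python3 - <<'E'
from ang import *
go([.567,-.189,.22],20)
c=grab("side","s11");print(ang("s11",(240,300,140,200)))
for t in("s3","s10","s11"): foot(t)
E
```

```text
t 17.37 tcp [ 0.5155 -0.2084  0.2214] yaw 19.8 tilt 0.01 F [-0.85  0.42 -2.19] open 0.0237 gf 30.0 q [ 0.5   0.35 -0.29  1.73  0.11  1.08 -1.04]
delta tool cm [ 5.5  -0.08  0.14] turn -0.2
[([-0.0341, 0.1764], np.float64(0.0726), 'mark', np.float64(0.026), 'ptr', nan, 0)]
s3 foot pts 112 mid [-0.0075  0.0851] ext [0.076 0.065] ((-0.007070958614349365, 0.08566403388977051), (0.07434901595115662, 0.06544500589370728), 2.3976941108703613)
s10 foot pts 92 mid [-0.0193  0.0885] ext [0.066 0.059] ((-0.019761763513088226, 0.08813072741031647), (0.05892830714583397, 0.06578274816274643), 89.14277648925781)
s11 foot pts 106 mid [-0.0144  0.0847] ext [0.077 0.066] ((-0.014773616567254066, 0.08486117422580719), (0.06565076857805252, 0.0766000747680664), 89.20707702636719)
```

Emit:
{"name": "step_arm", "arguments": {
  "deltas": [
    [[0, 0, 0.1], 0, 0],
    [[0, 0, 0.1], 0, 0],
    [[0, 0, 0.1], 0, 0],
    [[0, 0, 0], 0, 0],
    [[0, 0, 0], 0, 0]
  ]
}}

```text
clock: 17.83
eef_pos: [0.5156, -0.2082, 0.2182]
orientation: [-3.095, -0.54, 0.0]
wrist_force: [0.5, -0.5, -3.4]
opening: 0.0234
gripper_force: 30.0
```

Emit:
{"name": "step_arm", "arguments": {
  "deltas": [
    [[0, 0, 0.1], 0, 0],
    [[0, 0, 0.1], 0, 0],
    [[0, 0, 0.1], 0, 0],
    [[0, 0, 0], 0, 0],
    [[0, 0, 0], 0, 0]
  ]
}}

```text
clock: 18.25
eef_pos: [0.5157, -0.2083, 0.2154]
orientation: [3.095, 0.54, 0.0]
wrist_force: [-0.0, 0.5, -3.5]
opening: 0.024
gripper_force: 30.0
```

Emit:
{"name": "step_arm", "arguments": {
  "deltas": [
    [[0, 0, 0.1], 0, 0],
    [[0, 0, 0.1], 0, 0],
    [[0, 0, 0], 0, 0],
    [[0, 0, 0], 0, 0],
    [[0, 0, 0], 0, 0]
  ]
}}

```text
clock: 18.67
eef_pos: [0.5157, -0.2083, 0.2134]
orientation: [3.095, 0.54, 0.0]
wrist_force: [-0.8, -0.3, 0.3]
opening: 0.024
gripper_force: 30.0
```

Emit:
{"name": "step_arm", "arguments": {
  "deltas": [
    [[0, 0, 0.1], 0, 0],
    [[0, 0, 0.1], 0, 0],
    [[0, 0, 0], 0, 0],
    [[0, 0, 0], 0, 0],
    [[0, 0, 0], 0, 0]
  ]
}}

```text
clock: 19.08
eef_pos: [0.5157, -0.2083, 0.2115]
orientation: [3.095, 0.54, 0.0]
wrist_force: [-0.7, 0.1, 0.7]
opening: 0.024
gripper_force: 30.0
```

Emit:
{"name": "step_arm", "arguments": {
  "deltas": [
    [[0, 0, 0], 0, 0],
    [[0, 0, 0], 0, 0],
    [[0, 0, 0], 0, 0],
    [[0, 0, 0], 0, 0],
    [[0, 0, 0], 0, 0]
  ]
}}

```text
clock: 19.5
eef_pos: [0.5156, -0.2083, 0.2114]
orientation: [3.095, 0.54, 0.0]
wrist_force: [-0.9, -0.5, 1.9]
opening: 0.0237
gripper_force: 30.0
```

Emit:
{"name": "step_arm", "arguments": {
  "deltas": [
    [[0, 0, 0], 0, 0],
    [[0, 0, 0], 0, 0],
    [[0, 0, 0], 0, 0],
    [[0, 0, 0], 0, 0],
    [[0, 0, 0], 0, 0]
  ]
}}

```text
clock: 19.92
eef_pos: [0.5156, -0.2083, 0.2114]
orientation: [3.095, 0.54, 0.0]
wrist_force: [-1.2, 0.1, 1.7]
opening: 0.0241
gripper_force: 30.0
```

```bash
python3 - <<'E'
from ang import *
F=[]
for i in range(6):
    c=grab("side",f"e{i}");F.append(bot.sense()["wrist_force"]);print(ang(f"e{i}",(240,300,140,200)))
print("F",np.mean(F,0));go([.567,-.189,.22],20)
# pointer darkness minima per row between pivot and mark, averaged frames
g=np.mean([load(f"e{i}.npz")["im"].max(2).astype(float) for i in range(6)],0)
r=np.array([[v,(lambda w:(w*np.arange(268,292)).sum()/w.sum())(np.clip(185-g[v,268:292],0,None))] for v in range(172,190)])
print(r.round(1).tolist())
E
```

```text
[([-0.0339, 0.1664], np.float64(0.0727), 'mark', np.float64(0.024), 'ptr', nan, 0)]
[([-0.0339, 0.1664], np.float64(0.0727), 'mark', np.float64(0.024), 'ptr', nan, 0)]
[([-0.0339, 0.1664], np.float64(0.0726), 'mark', np.float64(0.024), 'ptr', nan, 0)]
[([-0.0339, 0.1665], np.float64(0.0727), 'mark', np.float64(0.025), 'ptr', nan, 0)]
[([-0.0339, 0.1665], np.float64(0.0726), 'mark', np.float64(0.024), 'ptr', nan, 0)]
[([-0.0339, 0.1665], np.float64(0.0726), 'mark', np.float64(0.024), 'ptr', nan, 0)]
F [-0.50334247 -0.01423043  1.21816331]
t 20.22 tcp [ 0.5156 -0.2083  0.2113] yaw 19.8 tilt 0.0 F [-0.76  0.44  2.53] open 0.0238 gf 30.0 q [ 0.5   0.36 -0.29  1.75  0.11  1.05 -1.05]
delta tool cm [ 5.49 -0.07 -0.87] turn -0.2
[[172.0, 280.5], [173.0, 279.8], [174.0, 279.9], [175.0, 280.1], [176.0, 280.4], [177.0, 280.8], [178.0, 281.6], [179.0, 282.3], [180.0, 283.0], [181.0, 284.0], [182.0, 284.5], [183.0, 285.4], [184.0, 287.8], [185.0, 288.7], [186.0, 288.4], [187.0, 287.5], [188.0, 285.2], [189.0, 282.6]]
```

```bash
python3 - <<'E'
from ang import *
im=np.mean([load(f"e{i}.npz")["im"].astype(float) for i in range(6)],0)
hs=cv2.cvtColor(im.astype(np.uint8),cv2.COLOR_BGR2HSV).astype(int)[150:205,255:295]
H,S,V=hs[...,0],hs[...,1],hs[...,2]
def cen(w): v,u=np.mgrid[150:205,255:295];return (w*u).sum()/w.sum(),(w*v).sum()/w.sum()
gold=cen((H>12)&(H<28)&(S>90)&(V>110));rw=np.clip(im[150:205,255:295,2]-im[150:205,255:295,1]-50,0,None)*(((H<7)|(H>170)))
red=cen(rw);print("pivot",gold,"red",red)
g=im.max(2);u0=int(round(gold[0]))
L=[]
for v in range(int(gold[1])+4,int(gold[1])+15):
    u=np.arange(u0-3,u0+4);w=np.clip(188-g[v,u],0,None);L.append(((w*u).sum()/w.sum(),v))
L=np.array(L);p=np.polyfit(L[:,1],L[:,0],1);print(L.round(2).tolist(),"ptr col at red row",np.polyval(p,red[1]),"at pivot",np.polyval(p,gold[1]))
E
```

```text
pivot (np.float64(273.92715231788077), np.float64(193.2317880794702)) red (np.float64(277.1273836765827), np.float64(186.63996948893973))
[[271.66, 197.0], [271.01, 198.0], [271.0, 199.0], [271.63, 200.0], [272.71, 201.0], [273.18, 202.0], [273.33, 203.0], [273.77, 204.0], [274.41, 205.0], [274.59, 206.0], [274.41, 207.0]] ptr col at red row 266.8476282186756 at pivot 269.4374813546305
```

```bash
python3 - <<'E'
from ang import *
im=np.mean([load(f"e{i}.npz")["im"].astype(float) for i in range(6)],0)
hs=cv2.cvtColor(im.astype(np.uint8),cv2.COLOR_BGR2HSV).astype(int)
H,S,V=hs[...,0],hs[...,1],hs[...,2];v,u=np.mgrid[0:384,0:512];box=(u>268)&(u<288)
cen=lambda w:((w*u).sum()/w.sum(),(w*v).sum()/w.sum())
gold=cen(box&(v>158)&(v<176)&(H>10)&(H<28)&(S>80))
d=im[...,2]-im[...,1];red=cen(np.clip(d-50,0,None)*(box&(v>176)&(v<195)&((H<9)|(H>168))))
print("pivot",gold,"red",red)
g=im.max(2);u0=int(round(gold[0]));L=[]
for r in range(int(gold[1])+3,int(gold[1])+15):
    c=np.arange(u0-3,u0+4);w=np.clip(188-g[r,c],0,None);L.append(((w*c).sum()/max(w.sum(),1),r))
L=np.array(L);p=np.polyfit(L[:,1],L[:,0],1);print(L.round(2).tolist(),"ptr at red row",np.polyval(p,red[1]))
E
```

```text
pivot (np.float64(277.1111111111111), np.float64(167.66666666666666)) red (np.float64(277.1273836765827), np.float64(186.63996948893973))
[[277.13, 170.0], [277.07, 171.0], [276.97, 172.0], [276.92, 173.0], [276.92, 174.0], [276.94, 175.0], [276.93, 176.0], [276.91, 177.0], [276.87, 178.0], [276.8, 179.0], [276.77, 180.0], [276.76, 181.0]] ptr at red row 276.59413928065953
```

Emit:
{"name": "step_arm", "arguments": {
  "deltas": [
    [[-0.1, 0, 0.03], 0, 0],
    [[-0.1, 0, 0.03], 0, 0],
    [[-0.1, 0, 0.03], 0, 0],
    [[0, 0, 0], 0, 0],
    [[0, 0, 0], 0, 0]
  ]
}}

```text
clock: 20.63
eef_pos: [0.5127, -0.2093, 0.2104]
orientation: [3.095, 0.54, 0.0]
wrist_force: [-0.1, 0.3, 1.6]
opening: 0.0239
gripper_force: 30.0
```

Emit:
{"name": "step_arm", "arguments": {
  "deltas": [
    [[0, 0, 0], 0, 0],
    [[0, 0, 0], 0, 0],
    [[0, 0, 0], 0, 0],
    [[0, 0, 0], 0, 0],
    [[0, 0, 0], 0, 0]
  ]
}}

```text
clock: 21.05
eef_pos: [0.5128, -0.2093, 0.2104]
orientation: [3.095, 0.54, 0.0]
wrist_force: [-0.3, -0.2, 1.7]
opening: 0.0239
gripper_force: 30.0
```

Emit:
{"name": "step_arm", "arguments": {
  "deltas": [
    [[0, 0, 0], 0, 0],
    [[0, 0, 0], 0, 0],
    [[0, 0, 0], 0, 0],
    [[0, 0, 0], 0, 0],
    [[0, 0, 0], 0, 0]
  ]
}}

```text
clock: 21.47
eef_pos: [0.5128, -0.2093, 0.2104]
orientation: [3.095, 0.54, 0.0]
wrist_force: [0.6, -0.0, 1.1]
opening: 0.024
gripper_force: 30.0
```

Emit:
{"name": "step_arm", "arguments": {
  "deltas": [
    [[0, 0, 0], 0, 0],
    [[0, 0, 0], 0, 0],
    [[0, 0, 0], 0, 0],
    [[0, 0, 0], 0, 0],
    [[0, 0, 0], 0, 0]
  ]
}}

```text
clock: 21.88
eef_pos: [0.5128, -0.2093, 0.2104]
orientation: [3.095, 0.54, 0.0]
wrist_force: [0.5, -0.4, 1.6]
opening: 0.0238
gripper_force: 30.0
```

```bash
python3 - <<'E'
from ang import *
F=[]
for i in range(8):
    c=grab("side",f"f{i}");F.append(bot.sense()["wrist_force"])
    if i%3==0: print(ang(f"f{i}",(240,300,140,200)))
print("F",np.mean(F,0));go([.567,-.189,.22],20)
E
```

```text
[([-0.037, 0.1653], np.float64(0.0718), 'mark', np.float64(0.024), 'ptr', nan, 0)]
[([-0.037, 0.1654], np.float64(0.0718), 'mark', np.float64(0.024), 'ptr', nan, 0)]
[([-0.0369, 0.1654], np.float64(0.0718), 'mark', np.float64(0.024), 'ptr', nan, 0)]
F [0.15434538 0.08532913 1.53792554]
t 22.28 tcp [ 0.5128 -0.2093  0.2104] yaw 19.8 tilt 0.0 F [-0.22  0.39  1.35] open 0.024 gf 30.0 q [ 0.51  0.35 -0.29  1.75  0.11  1.05 -1.04]
delta tool cm [ 5.79 -0.08 -0.96] turn -0.2
```

```bash
python3 -c "
from workcell import bot
print(bot.finish_job())"
```

```text
the job is handed in; nothing more can be done
None
```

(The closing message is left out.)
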